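# Mesh the spindle gear with the locked gear of the drive unit

### The arm

A 6-joint arm with a two-finger parallel gripper is mounted at the origin on a cart in front of the work surface, level with it; the furniture and walls round the work are solid. World frame = base frame: x ahead of the robot, y to its left, z up, the work surface at z = 0. Lengths are in mm, angles in rad, forces in N, time in s.
With the tool pointing down it reaches from about 350 to 775 mm from the base axis. Payload 7.3 kg.
Tool frame: the origin (TCP) lies midway between the tips of the shut fingers; the grasp point (between the pads) lies 19 mm behind it; x points along the fingers, y is the direction in which the jaws open and shut, and the axes are right-handed (so a half turn about x gives the same grasp; the last joint's range is limited). The gripper opens to 92 mm and grips with 3 to 60 N. Pads are 19 mm wide; open, the fingers measure 130 mm over their backs; the gripper's body (75 mm by 190 mm) begins 47 mm behind the grasp point.
Start: joints at [-1.345, 0.342, 1.524, -0, 1.275, -0.146], TCP at [190.752, -489.141, 226.741] pointing down, gripper open.
Joint ranges: [-2.53, 2.53], [-0.77, 2.02], [0.04, 2.7], [-1, 4.14], [0.28, 2.66], [-3.11, 3.11]. Speed limits (rad/s): [2.57, 2.57, 3.14, 3.14, 3.14, 3.14].

### API

Orientations are given as [roll, pitch, yaw] about the fixed x, y, z axes, in that order (R = Rz(yaw) Ry(pitch) Rx(roll)).
In Python, from plant import get_obs, capture, close_job gives the robot as it stands. The module is installed in compiled form; this text tells all that it offers.
- The arm moves only by the tool send_rows, never from a script. Its argument "moves" is a list of rows, each a list of 4 numbers: the shift along the tool's x, y, z in mm, then the turn about the tool's x in degrees. In form: [[tx, ty, tz, yaw], ...]. A call has 1 to 8 rows; each row shifts and turns the commanded pose from where the row before left it, along the tool's axes as they then stand; what a row does not reach is not made up. A row lasts 1/8 s, in which the tool goes at most 62.5 mm and 10.7 degrees, less where a joint would pass 70% of its speed; a pose out of reach is approached as far as the arm can. A call with a gripper value outside its range is refused whole. "hand" is the opening, from 0 (shut) to 1 (fully open), set as the call begins (left out, the last holds). The fingers move at their own pace and stop on an object; the grip force is fixed at half the most. Time passes only in rows, so rows that do not move let the fingers close. It gives the time, the measured TCP pose, the force and the opening at its end, in the units of the state.
- get_obs(): the state, without advancing time (a new reading comes with each control period).
- capture(name): name is "side" or "top"; returns a dict with "image" (384x512x3 uint8, red, green, blue), "K" (3x3 intrinsics, pixels), "dist" ([k1, k2, p1, p2, k3] as OpenCV has them; the pictures are not rectified), "position" and "attitude" of the camera in the world. Camera axes: x right, y down, z forward; pixel columns grow to the right and rows downward; lengths in mm; the calibration is good to about 2 mm. A picture is of the moment at which its call begins. There is no depth.
- close_job(): hands the job in, once; it reports no verdict.
The state is a dict: "time": time; "joint_positions": joint angles; "dq": joint speeds; "tau": joint torques, N m; "tool_pos": TCP position; "tcp_rot": TCP orientation; "contact_force": force on the tool from outside, world axes, zero at the start; "moment": the same for the moment, N m; "grip_width": finger opening in mm.
Only numpy, scipy, OpenCV 4.12 (cv2) and the standard library are available. Lean on these libraries where they do the work, as an engineer would, in place of code of your own. Each camera call takes 0.05 s, during which the arm holds its last target. There are 200 camera calls.

### The job

Lift the gear with the stout shaft out of its sloping cradle, stand it upright on its gear face on the bench and let go of it. Then take it again from above by its shaft, lower it over the stub post of the drive unit and rock it to and fro about its axis until its teeth drop between those of the locked gear and it sits flat and fully down on its seat; let go. Leave the jar and the marker where they are.

Things in the scene. Friction and masses are not known exactly. Their poses are not given: they have to be found in the camera images.
- spindle_gear: Loose steel spur gear on a round shaft, 110 mm long, 0.3 kg, centre of mass at z 35. Origin: centre of the gear's outer end face; z runs along the shaft to its free end. Gear: z 0-20, 12 teeth, 84 mm over tips, 60 at roots, teeth 7 thick halfway; a tooth is centred on +x and every 30 degrees. Collar 38 mm wide to z 24, then shaft 26 mm wide. Bore 17 mm wide, 46 deep, from the end face.
- cradle: Fixed black cradle 135x90x102 mm. Origin: centre of its underside; +x points (level) from gear to the shaft's free end. At the start the spindle gear lies in it, shaft's free end 28 degrees above level, end face centre at x -50, z 60 mm, against a back plate. Two V rests 36 mm wide carry the shaft from below at 24-31 and 90-96 mm along it; free all round between. The part lifts straight up out.
- drive_unit: Fixed grey base plate, 112 (x) x 180 (y) x 14 mm, on the bench, with a round steel seat and post at y = -36.5 mm and the locked gear at y = +36.5 mm. Origin: centre of its underside.
- seat (a point): Centre of the flat top of the drive unit's seat, a steel disc 42 mm across, 24 mm above the bench, where the gear's end face rests when home. From it rises the stub post, 14 mm in diameter, 32 mm high, tip tapered, that enters the bore with 1.5 mm to spare all round.
- locked_gear: Steel gear fixed to the drive unit, it cannot turn; same teeth as the loose gear. Origin: centre of its underside, level with the seat's top and 73 mm from the seat's centre; z up; a tooth is centred on +x and every 30 degrees. Teeth reach 20 mm above the seat, upper ends square without lead-in; a bolt head in the middle reaches 31 mm. Meshed, the loose gear has about 3 degrees of play either way.
- paste_jar: Bystander: jar with a black lid, 61 mm across, 53 mm high. Origin: centre of its underside.
- marker: Bystander: marker pen lying on the bench, 135 mm long, 17 mm thick. Origin: centre of its underside.

How it is judged:
By the outcome, as a careful person would: the job done as asked, in the order asked, and still so for the second after the job is handed in, with the robot touching nothing.
It also fails if it takes over 61 s, if anything falls off the work surface, if the arm or the gripper's body presses on something with over 40 N, if the wrist force passes 120 N, or if a joint passes its speed limit or range.

## Working session

There is one attempt and no reset: what is moved stays moved. The work goes in short steps, Python scripts to look and compute and a tool call to move; the robot and the scene stay as the last step left them, time stands still between calls to the robot, and variables do not carry over. Pictures are saved under pics/ and viewed, about 8 in all and at most 12, crops included, and the job is handed in when it is done.

Besides the shell and the picture viewer there is one more tool, called after ">>>" by a JSON object that holds its "op" and its "data", one argument or row to a line. send_rows: Moves the arm, as the interface text tells. Its arguments: {"type":"object","properties":{"moves":{"type":"array","items":{"type":"array","items":{"type":"number"}}},"hand":{"type":"number"}},"required":["moves"]}

```bash
mkdir -p pics; cat > h.py <<'E'
import numpy as np, cv2
from scipy.spatial.transform import Rotation as Ro
from plant import get_obs, capture, close_job
def cam(n,f=None):
    c=capture(n)
    if f: cv2.imwrite('pics/'+f,c['image'][:,:,::-1])
    return c
def rot(c):
    a=np.array(c['attitude'],float)
    return a if a.shape==(3,3) else Ro.from_euler('xyz',a).as_matrix()
def proj(c,P):
    R=rot(c); t=-R.T@np.array(c['position'],float)
    return cv2.projectPoints(np.array(P,float).reshape(-1,1,3),cv2.Rodrigues(R.T)[0],t,np.array(c['K']),np.array(c['dist']))[0].reshape(-1,2)
def ray(c,uv):
    p=cv2.undistortPoints(np.array(uv,float).reshape(-1,1,2),np.array(c['K']),np.array(c['dist'])).reshape(-1,2)
    return np.c_[p,np.ones(len(p))]@rot(c).T
def onz(c,uv,z):
    d=ray(c,uv); o=np.array(c['position'],float)
    return o+d*((z-o[2])/d[:,2])[:,None]
E
python3 - <<'E'
from h import *
for n in('side','top'):
    c=cam(n,n+'0.png'); print(n,c['position'],c['attitude'],np.array(c['K']).round(1).tolist(),c['dist'])
print(get_obs())
E
```

```text
side [571.06005229 694.6261044  546.90339452] [-2.18330613  0.01548874  3.13994629] [[370.1, 0.0, 253.1], [0.0, 370.1, 193.3], [0.0, 0.0, 1.0]] [-0.0154663  0.         0.         0.         0.       ]
top [4.00955637e+02 3.03928773e-01 1.13479801e+03] [-2.98737605 -0.0038226  -1.55937787] [[480.6, 0.0, 256.3], [0.0, 480.6, 189.3], [0.0, 0.0, 1.0]] [0.02349388 0.         0.         0.         0.        ]
{'time': 0.1, 'joint_positions': array([-1.34502069e+00,  3.42670659e-01,  1.52490291e+00,  2.01209046e-05,
        1.27539756e+00, -1.46006570e-01]), 'dq': array([-0.00176254, -0.00167382, -0.00346443, -0.00071154, -0.00135764,
       -0.00207003]), 'tau': array([ 2.29640857e-03, -4.32004917e+01, -2.44694602e+01,  7.19193416e-02,
        5.26302145e-02, -4.62736273e-05]), 'tool_pos': array([ 190.66354764, -488.77587757,  226.11180201]), 'tcp_rot': array([-1.73076037,  1.56941772,  1.78260861]), 'contact_force': array([-0.27480037,  0.13828984, -1.08456202]), 'moment': array([-0.00173314,  0.08632178, -0.02892156]), 'grip_width': 91.66948296801966}
```

View pics/side0.png

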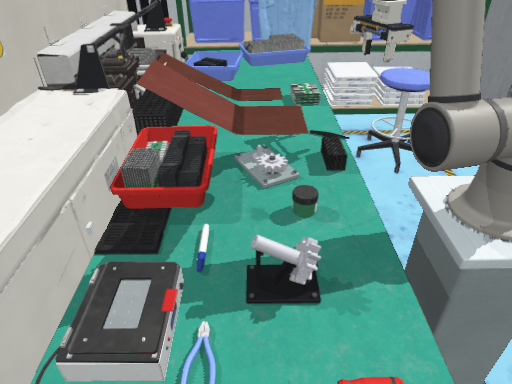

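View pics/top0.png

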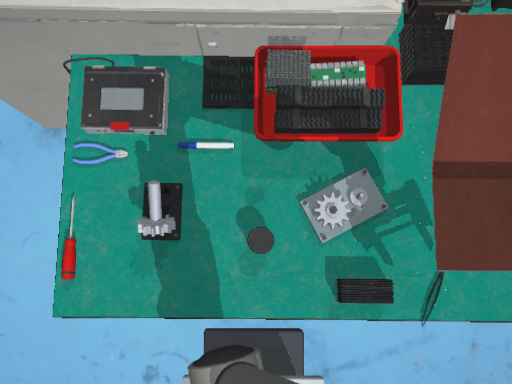

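The side view shows the cradle at about (283,285) with the gear at (308,258), and the drive unit at (267,165). In the top view the cradle is at (160,210), the locked gear at (333,209), the post at (358,197), the jar at (260,240) and the marker at (205,145). Next I'll zoom in on a montage.

```bash
python3 - <<'E'
import cv2,numpy as np
t=cv2.imread('pics/top0.png');s=cv2.imread('pics/side0.png')
f=lambda im,x,y,w,h:cv2.resize(im[y:y+h,x:x+w],(400,300),interpolation=cv2.INTER_CUBIC)
m=np.vstack([np.hstack([f(t,115,170,100,75),f(t,295,165,100,75)]),np.hstack([f(s,235,230,100,75),f(s,220,135,100,75)])])
cv2.imwrite('pics/m0.png',m)
E
```

```text
(no output)
```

View pics/m0.png

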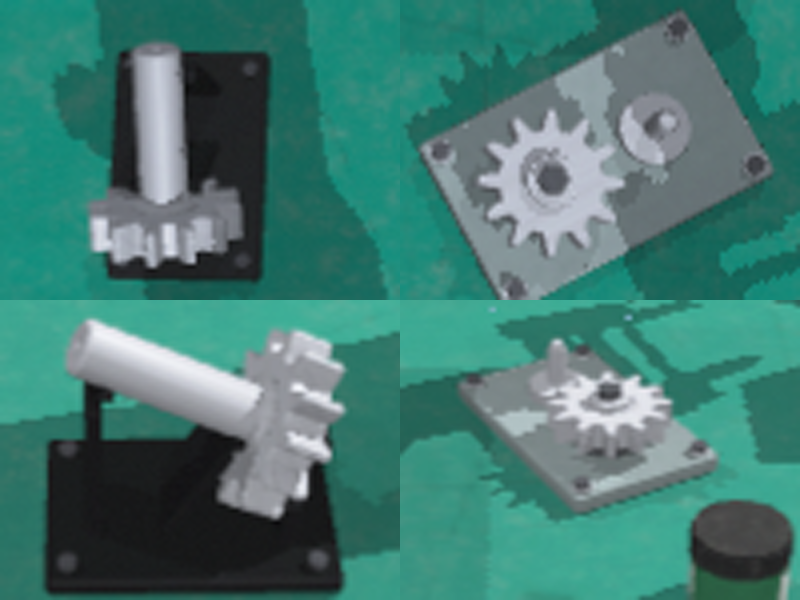

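```bash
python3 - <<'E'
from h import *
t=cam('top');s=cam('side')
T=lambda L,ox,oy:np.array(L)/4+[ox,oy]-[0.,0.]
cr=T([(120,52),(270,55),(260,280),(107,278)],115,170)
for z in(4,8):
    P=onz(t,cr,z);print('cradle',z,P.round(1).tolist(),P.mean(0).round(1),np.linalg.norm(P-np.roll(P,-1,0),axis=1).round(1))
crs=np.array([(48,142),(330,140),(342,292),(47,292)])/4+[235,230]
P=onz(s,crs,8);print('cr side',P.round(1).tolist(),P.mean(0).round(1))
du=np.r_[T([(283,12),(373,172),(20,147)],295,165),[[322,241.5]]]
P=onz(t,du,14);print('du',P.round(1).tolist(),P.mean(0).round(1))
print('post tip',onz(t,T([(268,118)],295,165),56),'seat',onz(t,T([(255,130)],295,165),24),'bolt',onz(t,T([(152,179)],295,165),55))
# two view
def tri(a,b):
    o1,o2=[np.array(c['position'],float) for c in(t,s)];d1,d2=ray(t,[a])[0],ray(s,[b])[0]
    x=np.linalg.lstsq(np.c_[d1,-d2],o2-o1,rcond=None)[0];p,q=o1+x[0]*d1,o2+x[1]*d2
    return ((p+q)/2).round(1),np.linalg.norm(p-q).round(1)
print('tip2',tri((295+268/4,165+118/4),(220+157/4,135+42/4)))
print('bolt2',tri((295+152/4,165+177/4),(220+209/4,135+88/4)))
print('shaft end centre',tri((115+157/4,170+50/4),(235+84/4,230+48/4)))
dus=np.array([(462,378),(582,330),(716,462),(580,500)])
P=onz(s,(dus-[400,300])/4+[220,135],14);print('du side',P.round(1).tolist(),P.mean(0).round(1))
E
```

```text
cradle 4 [[588.9, 263.2, 4.0], [588.1, 174.0, 4.0], [454.7, 175.1, 4.0], [454.9, 264.4, 4.0]] [521.6 219.2   4. ] [ 89.2 133.4  89.3 133.9]
cradle 8 [[588.2, 262.2, 8.0], [587.5, 173.4, 8.0], [454.5, 174.5, 8.0], [454.7, 263.4, 8.0]] [521.2 218.4   8. ] [ 88.8 133.   88.9 133.5]
cr side [[590.7, 176.4, 8.0], [451.0, 177.4, 8.0], [458.9, 269.5, 8.0], [590.0, 267.6, 8.0]] [522.7 222.7   8. ]
du [[629.6, -261.3, 14.0], [534.7, -311.7, 14.0], [546.9, -105.0, 14.0], [454.6, -155.8, 14.0]] [ 541.4 -208.5   14. ]
post tip [[ 559.7185128  -241.62240314   56.        ]] seat [[ 557.26540968 -241.07109648   24.        ]] bolt [[ 524.26496862 -175.63560945   55.        ]]
tip2 (array([ 559.8, -242. ,   54.4]), np.float64(0.2))
bolt2 (array([ 525.6, -175.8,   53.9]), np.float64(0.2))
shaft end centre (array([572.3, 218.8, 109.6]), np.float64(0.6))
du side [[629.7, -264.4, 14.0], [539.1, -338.1, 14.0], [454.9, -144.1, 14.0], [547.3, -100.7, 14.0]] [ 542.7 -211.8   14. ]
```

The top view's cradle plate corners put its centre at about (521,219), aligned with world x. The post is at about (558.5,-241.5) and the locked gear at (525,-176), so the drive yaw is about 27.5°.

```bash
cat >> h.py <<'E'
def go(p,jaw):  # deltas (tool axes mm, deg about tool x) to TCP p with tool y at world angle jaw (mod 180)
    o=get_obs(); R=Ro.from_euler('xyz',o['tcp_rot']).as_matrix()
    a=np.degrees(np.arctan2(R[1,1],R[0,1])); d=(jaw-a+90)%180-90
    print('t',o['time'],'tcp',o['tool_pos'].round(1),'jaw',a.round(1),'w',o['grip_width'].round(1),'F',o['contact_force'].round(1),'q6',o['joint_positions'][5].round(2))
    print('R',R.round(3).tolist(),'delta tool',(R.T@(np.array(p)-o['tool_pos'])).round(1),'yaw about +x(tool)',round(-d,1))
E
python3 -c "
from h import *
go([535,219,180],90)"
```

```text
Traceback (most recent call last):
  File "h.py", line 23, in go
    print('t',o['time'],'tcp',o['tool_pos'].round(1),'jaw',a.round(1),'w',o['grip_width'].round(1),'F',o['contact_force'].round(1),'q6',o['joint_positions'][5].round(2))
                                                                          ^^^^^^^^^^^^^^^^^^^^^
AttributeError: 'float' object has no attribute 'round'
```

```bash
sed -i "s/o\['grip_width'\].round(1)/round(o['grip_width'],1)/" h.py; python3 -c "
from h import *
go([535,219,180],90)"
```

```text
t 0.2 tcp [ 190.7 -488.9  226.3] jaw -68.7 w 91.9 F [-0.4 -0.2  0.1] q6 -0.15
R [[-0.0, 0.363, -0.932], [0.001, -0.932, -0.363], [-1.0, -0.001, -0.0]] delta tool [  46.9 -534.4 -578. ] yaw about +x(tool) 21.3
```

>>> {"op": "send_rows", "data": {
  "moves": [
    [0,0,0,10.6],
    [0,0,0,10.7],
    [0,-25,-12,0],
    [0,-44,-22,0],
    [0,-44,-22,0],
    [0,-44,-22,0],
    [0,-44,-22,0],
    [0,-44,-22,0]
  ],
  "hand": 1
}}

```text
time: 1.2
tool_pos: [313.2, -242.7, 226.7]
tcp_rot: [2.494, 1.57, -0.648]
contact_force: [-0.0, -0.2, 0.8]
grip_width: 92.1
```

>>> {"op": "send_rows", "data": {
  "moves": [
    [0,-44,-22,0],
    [0,-44,-22,0],
    [0,-44,-22,0],
    [0,-44,-22,0],
    [0,-44,-22,0],
    [0,-44,-22,0],
    [0,-44,-22,0],
    [0,-44,-22,0]
  ]
}}

```text
time: 2.2
tool_pos: [489.2, 109.5, 226.6]
tcp_rot: [1.836, 1.571, -1.306]
contact_force: [1.4, -0.6, 0.9]
grip_width: 92.0
```

>>> {"op": "send_rows", "data": {
  "moves": [
    [0,-44,-22,0],
    [0,-44,-22,0],
    [0,-20,-10,0],
    [0,0,0,0]
  ]
}}

```text
time: 2.7
tool_pos: [542.7, 217.1, 225.8]
tcp_rot: [0.316, 1.57, -2.824]
contact_force: [-1.2, -0.1, 0.1]
grip_width: 91.8
```

```bash
python3 -c "
from h import *
go([535,219,75],90)"
```

```text
t 2.7 tcp [542.7 217.1 225.8] jaw -89.9 w 91.8 F [-1.2 -0.1  0.1] q6 1.82
R [[-0.001, 0.002, -1.0], [-0.0, -1.0, -0.002], [-1.0, 0.0, 0.001]] delta tool [150.8  -2.    7.6] yaw about +x(tool) 0.1
```

>>> {"op": "send_rows", "data": {
  "moves": [
    [30,-2,7.6,0],
    [40,0,0,0],
    [40,0,0,0],
    [25,0,0,0],
    [10,0,0,0],
    [5.8,0,0,0],
    [0,0,0,0]
  ]
}}

```text
time: 3.58
tool_pos: [535.4, 217.7, 76.5]
tcp_rot: [-3.036, 1.57, 0.106]
contact_force: [0.1, 0.3, 0.2]
grip_width: 91.6
```

```bash
python3 - <<'E'
from h import *
go([535,219,75],90)
t=cam('top','t1.png');s=cam('side','s1.png')
f=lambda im,x,y,w,h:cv2.resize(im[y:y+h,x:x+w,::-1],(400,300),interpolation=cv2.INTER_CUBIC)
cv2.imwrite('pics/m1.png',np.hstack([f(t['image'],105,160,120,90),f(s['image'],225,220,120,90)]))
E
```

```text
t 3.575 tcp [535.4 217.7  76.5] jaw -90.0 w 91.6 F [0.1 0.3 0.2] q6 1.82
R [[0.001, -0.0, -1.0], [0.0, -1.0, 0.0], [-1.0, -0.0, -0.001]] delta tool [ 1.5 -1.3  0.4] yaw about +x(tool) -0.0
```

View pics/m1.png

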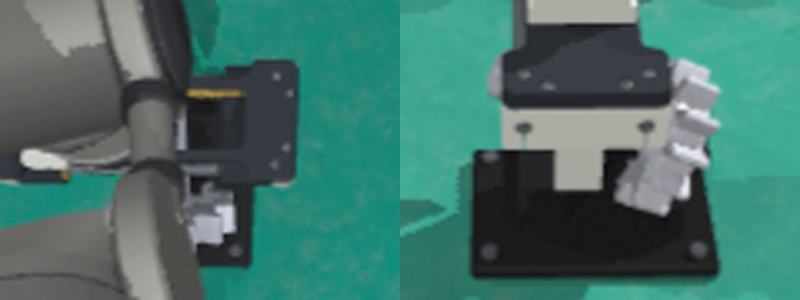

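The gripper straddles the shaft in the cradle with the fingers clear of it (right panel, finger at about (578,170)). I'll close on the shaft.

>>> {"op": "send_rows", "data": {
  "moves": [
    [0,-1,0,0],
    [0,0,0,0],
    [0,0,0,0],
    [0,0,0,0],
    [0,0,0,0],
    [0,0,0,0],
    [0,0,0,0],
    [0,0,0,0]
  ],
  "hand": 0
}}

```text
time: 4.68
tool_pos: [535.1, 218.8, 75.9]
tcp_rot: [1.734, 1.571, -1.408]
contact_force: [0.4, -1.5, 0.5]
grip_width: 25.4
```

>>> {"op": "send_rows", "data": {
  "moves": [
    [-5,0,0,0],
    [-15,0,0,0],
    [-25,0,0,0],
    [-25,0,0,0],
    [-20,0,0,0],
    [-10,0,0,0],
    [0,0,0,0],
    [0,0,0,0]
  ]
}}

```text
time: 5.68
tool_pos: [534.6, 218.7, 175.0]
tcp_rot: [0.305, 1.569, -2.837]
contact_force: [0.4, -0.2, -2.6]
grip_width: 25.4
```

```bash
python3 - <<'E'
from h import *
go([535,219,175],90); print(get_obs()['moment'])
t=cam('top','t2.png');s=cam('side','s2.png')
f=lambda im,x,y,w,h:cv2.resize(im[y:y+h,x:x+w,::-1],(400,300),interpolation=cv2.INTER_CUBIC)
cv2.imwrite('pics/m2.png',np.hstack([f(t['image'],105,160,120,90),f(s['image'],205,180,160,120)]))
E
```

```text
t 5.675 tcp [534.6 218.7 175. ] jaw -90.0 w 25.4 F [ 0.4 -0.2 -2.6] q6 1.83
R [[-0.002, 0.0, -1.0], [-0.001, -1.0, -0.0], [-1.0, 0.001, 0.002]] delta tool [ 0.  -0.3 -0.4] yaw about +x(tool) 0.0
[ 0.00407003 -0.04877787 -0.00288173]
```

View pics/m2.png

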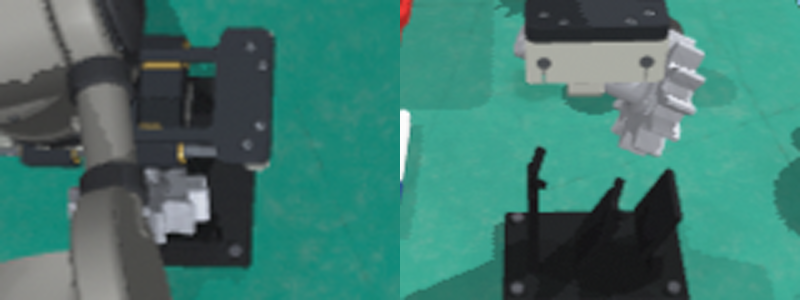

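The gear is held and lifted with no self-swing, still tilted about 28°. The front rest shows at crop (535,190) and the empty cradle below. I'll turn 180° so the free end can be pushed up against the front rest from outside, which swings the gear down.

>>> {"op": "send_rows", "data": {
  "moves": [
    [0,0,0,-5],
    [0,0,0,-10],
    [0,0,0,-10],
    [0,0,0,-10],
    [0,0,0,-10],
    [0,0,0,-10],
    [0,0,0,-10],
    [0,0,0,-10]
  ]
}}

```text
time: 6.78
tool_pos: [534.8, 218.8, 175.1]
tcp_rot: [-1.076, 1.569, -2.903]
contact_force: [-0.1, -0.6, -3.7]
grip_width: 25.2
```

>>> {"op": "send_rows", "data": {
  "moves": [
    [0,0,0,-10],
    [0,0,0,-10],
    [0,0,0,-10],
    [0,0,0,-10],
    [0,0,0,-10],
    [0,0,0,-10],
    [0,0,0,-10],
    [0,0,0,-10]
  ]
}}

```text
time: 7.78
tool_pos: [534.7, 218.8, 175.1]
tcp_rot: [-2.457, 1.569, -2.888]
contact_force: [0.1, -0.4, -2.8]
grip_width: 25.0
```

>>> {"op": "send_rows", "data": {
  "moves": [
    [0,0,0,-10],
    [0,0,0,-10],
    [0,0,0,-5],
    [0,0,15,0],
    [0,0,26,0],
    [0,0,0,0],
    [0,0,0,0]
  ]
}}

```text
time: 8.65
tool_pos: [575.3, 218.8, 175.0]
tcp_rot: [-2.941, 1.569, -2.941]
contact_force: [-1.1, 0.1, -4.3]
grip_width: 25.1
```

```bash
python3 - <<'E'
from h import *
go([576,219,120],90); print(get_obs()['moment'])
s=cam('side','s3.png')
f=lambda im,x,y,w,h:cv2.resize(im[y:y+h,x:x+w,::-1],(600,450),interpolation=cv2.INTER_CUBIC)
cv2.imwrite('pics/m3.png',f(s['image'],205,190,160,120))
# front rest via y=219 plane
def ony(c,uv,y):
    d=ray(c,uv);o=np.array(c['position'],float);return (o+d*((y-o[1])/d[:,1])[:,None]).round(1)
print(ony(s,[(205+.4*c,180+.4*r) for c,r in[(140,150),(135,185),(130,210),(139,210),(220,180),(275,170)]],219))
E
```

```text
t 8.65 tcp [575.3 218.8 175. ] jaw 90.0 w 25.1 F [-1.1  0.1 -4.3] q6 -1.33
R [[-0.002, 0.0, 1.0], [-0.0, 1.0, -0.0], [-1.0, -0.0, -0.002]] delta tool [55.   0.3  0.8] yaw about +x(tool) -0.0
[ 0.13325123 -0.05094259  0.0737384 ]
[[563.4 219.  114.2]
 [567.  219.   80.9]
 [570.8 219.   55.9]
 [564.3 219.   55.8]
 [506.9 219.   84.8]
 [468.7 219.   93.7]]
```

View pics/m3.png

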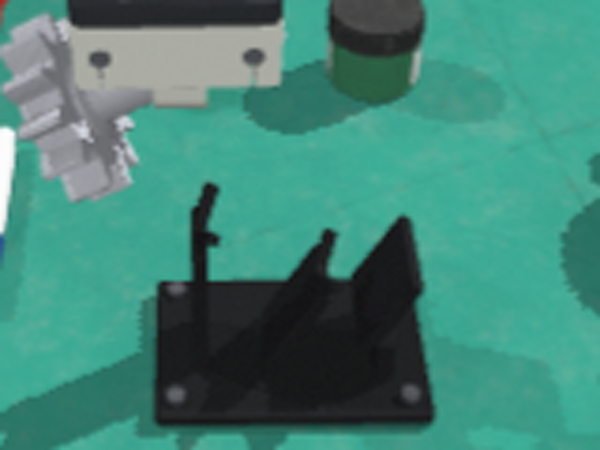

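The gear is still tilted about 28°, now on the +x side. The front rest post spans x≈564–571 (crop pixels 195–215, 185–370).

>>> {"op": "send_rows", "data": {
  "moves": [
    [20,0,10,0],
    [35,0,0,0],
    [25,0,0,0],
    [10,0,0,0],
    [4,0,0,0],
    [0,0,0,0],
    [0,0,0,0]
  ]
}}

```text
time: 9.57
tool_pos: [586.6, 219.0, 82.6]
tcp_rot: [0.222, 1.569, 0.222]
contact_force: [0.7, -0.2, -2.8]
grip_width: 25.3
```

>>> {"op": "send_rows", "data": {
  "moves": [
    [2,0,0,0],
    [2,0,0,0],
    [0,0,0,0]
  ]
}}

```text
time: 9.95
tool_pos: [587.5, 219.0, 79.5]
tcp_rot: [0.142, 1.567, 0.142]
contact_force: [1.1, -1.2, 4.8]
grip_width: 25.5
```

>>> {"op": "send_rows", "data": {
  "moves": [
    [2,0,0,0],
    [2,0,0,0],
    [0,0,0,0]
  ]
}}

```text
time: 10.32
tool_pos: [588.2, 219.0, 75.9]
tcp_rot: [0.139, 1.565, 0.139]
contact_force: [3.5, -0.7, 6.2]
grip_width: 25.5
```

>>> {"op": "send_rows", "data": {
  "moves": [
    [2,0,0,0],
    [2,0,0,0],
    [2,0,0,0],
    [0,0,0,0]
  ]
}}

```text
time: 10.82
tool_pos: [589.5, 219.1, 70.5]
tcp_rot: [0.153, 1.562, 0.153]
contact_force: [5.4, -1.1, 6.2]
grip_width: 25.2
```

>>> {"op": "send_rows", "data": {
  "moves": [
    [2,0,0,0],
    [2,0,0,0],
    [0,0,0,0]
  ]
}}

```text
time: 11.2
tool_pos: [590.2, 219.1, 66.8]
tcp_rot: [0.157, 1.56, 0.157]
contact_force: [7.1, -0.8, 5.3]
grip_width: 25.7
```

```bash
python3 - <<'E'
from h import *
go([585,219,75],90)
s=cam('side','s4.png')
f=lambda im,x,y,w,h:cv2.resize(im[y:y+h,x:x+w,::-1],(600,450),interpolation=cv2.INTER_CUBIC)
cv2.imwrite('pics/m4.png',f(s['image'],185,190,160,120))
E
```

```text
t 11.2 tcp [590.2 219.1  66.8] jaw 90.0 w 25.7 F [ 7.1 -0.8  5.3] q6 -1.34
R [[0.01, 0.0, 1.0], [0.002, 1.0, -0.0], [-1.0, 0.002, 0.01]] delta tool [-8.2 -0.1 -5.1] yaw about +x(tool) -0.0
```

View pics/m4.png

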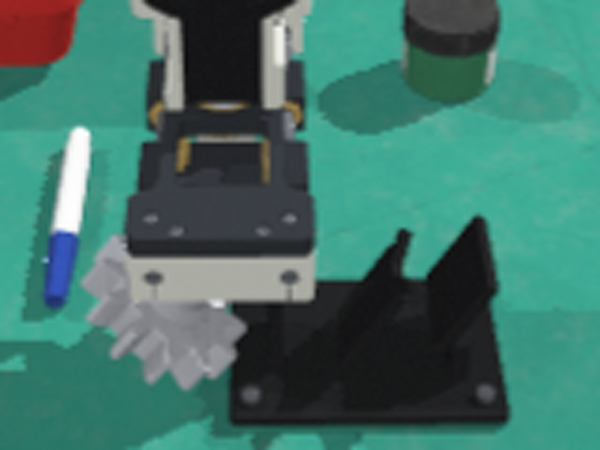

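The gear has rotated to about 50° (gear at crop (170,320)), clear of the marker (70,215). I'll lift it and carry it to open bench near (504,90), away from the marker.

>>> {"op": "send_rows", "data": {
  "moves": [
    [-15,0,0,0],
    [-30,0,0,0],
    [-20,0,0,0],
    [0,-40,0,0],
    [0,-50,0,0],
    [0,-39,0,0],
    [0,0,-43,0],
    [0,0,-43,0]
  ]
}}

```text
time: 12.25
tool_pos: [498.4, 89.3, 128.6]
tcp_rot: [3.028, 1.569, 3.027]
contact_force: [-1.1, 1.4, -2.5]
grip_width: 25.3
```

>>> {"op": "send_rows", "data": {
  "moves": [
    [20,0,0,0],
    [30,0,0,0],
    [5,0,0,0],
    [0,0,0,0]
  ]
}}

```text
time: 12.75
tool_pos: [500.1, 89.9, 74.2]
tcp_rot: [-3.028, 1.57, -3.028]
contact_force: [0.7, -0.1, -4.0]
grip_width: 25.2
```

```bash
python3 - <<'E'
from h import *
go([504,90,64],90)
s=cam('side','s5.png')
f=lambda im,x,y,w,h:cv2.resize(im[y:y+h,x:x+w,::-1],(600,450),interpolation=cv2.INTER_CUBIC)
cv2.imwrite('pics/m5.png',f(s['image'],195,130,160,120))
E
```

```text
t 12.75 tcp [500.1  89.9  74.2] jaw 90.0 w 25.2 F [ 0.7 -0.1 -4. ] q6 -1.54
R [[-0.0, -0.0, 1.0], [-0.0, 1.0, 0.0], [-1.0, -0.0, -0.0]] delta tool [10.2  0.1  3.9] yaw about +x(tool) 0.0
```

View pics/m5.png

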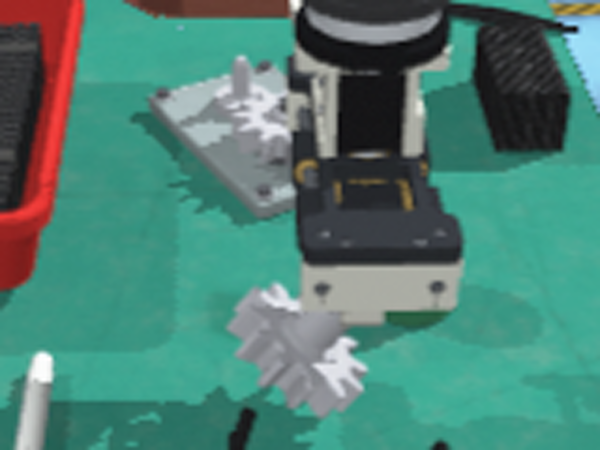

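The gear is tilted about 50° above open bench. I'll lower it to bench contact.

>>> {"op": "send_rows", "data": {
  "moves": [
    [5,0,0,0],
    [3,0,0,0],
    [2,0,0,0],
    [0,0,0,0]
  ]
}}

```text
time: 13.3
tool_pos: [500.0, 89.9, 63.8]
tcp_rot: [-2.799, 1.571, -2.799]
contact_force: [0.0, -0.0, -4.0]
grip_width: 25.6
```

>>> {"op": "send_rows", "data": {
  "moves": [
    [2,0,0,0],
    [0,0,0,0]
  ]
}}

```text
time: 13.55
tool_pos: [500.0, 89.9, 61.8]
tcp_rot: [-2.792, 1.571, -2.792]
contact_force: [-0.2, 0.1, -3.6]
grip_width: 25.6
```

>>> {"op": "send_rows", "data": {
  "moves": [
    [1.5,0,0,0],
    [0,0,0,0]
  ]
}}

```text
time: 13.8
tool_pos: [500.3, 89.9, 60.4]
tcp_rot: [-0.179, 1.57, -0.179]
contact_force: [-0.4, 0.3, -3.0]
grip_width: 25.5
```

>>> {"op": "send_rows", "data": {
  "moves": [
    [1.5,0,0,0],
    [0,0,0,0]
  ]
}}

```text
time: 14.05
tool_pos: [500.6, 89.9, 59.7]
tcp_rot: [-0.056, 1.569, -0.056]
contact_force: [-1.7, 0.4, 4.8]
grip_width: 25.5
```

>>> {"op": "send_rows", "data": {
  "moves": [
    [1.5,0,0,0],
    [0,0,0,0]
  ]
}}

```text
time: 14.3
tool_pos: [500.9, 89.9, 59.2]
tcp_rot: [-0.039, 1.568, -0.039]
contact_force: [-3.5, -0.9, 13.8]
grip_width: 25.4
```

>>> {"op": "send_rows", "data": {
  "moves": [
    [-0.5,0,4,0],
    [-0.7,0,4,0],
    [0,0,0,0]
  ]
}}

```text
time: 14.68
tool_pos: [507.8, 89.9, 59.3]
tcp_rot: [-3.058, 1.57, -3.058]
contact_force: [-3.9, 1.1, 6.9]
grip_width: 25.6
```

```bash
python3 - <<'E'
from h import *
go([504,90,64],90)
s=cam('side','s6.png')
f=lambda im,x,y,w,h:cv2.resize(im[y:y+h,x:x+w,::-1],(400,300),interpolation=cv2.INTER_CUBIC)
b=cv2.imread('pics/s5.png')[:,:,::-1]
cv2.imwrite('pics/m6.png',np.hstack([f(b,230,180,100,75),f(s['image'],230,180,100,75)]))
E
```

```text
t 14.675 tcp [507.8  89.9  59.3] jaw 90.0 w 25.6 F [-3.9  1.1  6.9] q6 -1.54
R [[-0.001, -0.0, 1.0], [-0.0, 1.0, 0.0], [-1.0, -0.0, -0.001]] delta tool [-4.7  0.1 -3.8] yaw about +x(tool) 0.0
```

View pics/m6.png

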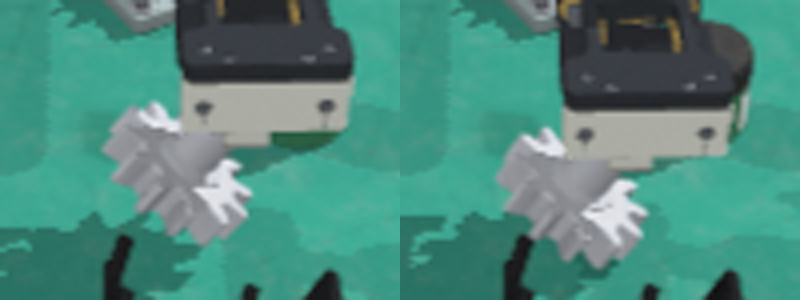

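Compared with the previous frame, the gear face line is less steep (about 35° against 42°), so it is pivoting. I'll continue the arc, guided by force.

>>> {"op": "send_rows", "data": {
  "moves": [
    [0,0,4,0],
    [0,0,4,0],
    [0,0,0,0]
  ]
}}

```text
time: 15.1
tool_pos: [516.1, 89.9, 58.8]
tcp_rot: [-2.69, 1.571, -2.69]
contact_force: [-2.1, -0.3, 4.9]
grip_width: 25.4
```

>>> {"op": "send_rows", "data": {
  "moves": [
    [0,0,4,0],
    [0,0,4,0],
    [0,0,0,0]
  ]
}}

```text
time: 15.48
tool_pos: [525.0, 89.8, 58.6]
tcp_rot: [-0.051, 1.569, -0.051]
contact_force: [-1.8, -0.2, 2.7]
grip_width: 25.4
```

>>> {"op": "send_rows", "data": {
  "moves": [
    [0.5,0,4,0],
    [1,0,4,0],
    [0,0,0,0]
  ]
}}

```text
time: 15.85
tool_pos: [532.7, 89.8, 57.1]
tcp_rot: [-0.099, 1.57, -0.1]
contact_force: [-2.6, 0.3, 4.3]
grip_width: 25.6
```

>>> {"op": "send_rows", "data": {
  "moves": [
    [1.2,0,4,0],
    [1.3,0,4,0],
    [0,0,0,0]
  ]
}}

```text
time: 16.23
tool_pos: [540.9, 89.8, 54.9]
tcp_rot: [-0.033, 1.569, -0.033]
contact_force: [-1.9, 0.0, 4.2]
grip_width: 25.4
```

```bash
python3 - <<'E'
from h import *
go([504,90,50],90)
s=cam('side','s7.png')
f=lambda im,x,y,w,h:cv2.resize(im[y:y+h,x:x+w,::-1],(400,300),interpolation=cv2.INTER_CUBIC)
cv2.imwrite('pics/m7.png',f(s['image'],230,180,100,75))
E
```

```text
t 16.225 tcp [540.9  89.8  54.9] jaw 90.0 w 25.4 F [-1.9  0.   4.2] q6 -1.55
R [[0.001, 0.0, 1.0], [-0.0, 1.0, -0.0], [-1.0, -0.0, 0.001]] delta tool [  4.8   0.1 -36.9] yaw about +x(tool) -0.0
```

View pics/m7.png

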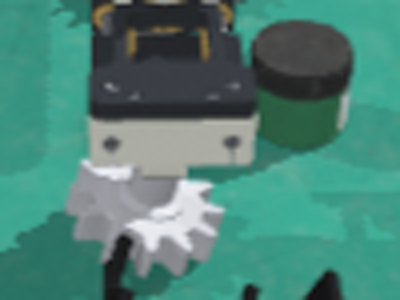

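The gear is now nearly upright at about 70° or more (crop (145,220)), with its top teeth visible. I'll keep following the arc.

>>> {"op": "send_rows", "data": {
  "moves": [
    [1.3,0,4,0],
    [1.5,0,4,0],
    [0,0,0,0]
  ]
}}

```text
time: 16.65
tool_pos: [548.9, 89.8, 52.0]
tcp_rot: [-0.039, 1.569, -0.039]
contact_force: [-1.3, 0.3, 5.2]
grip_width: 25.4
```

>>> {"op": "send_rows", "data": {
  "moves": [
    [1.5,0,3,0],
    [1.5,0,3,0],
    [0,0,0,0]
  ]
}}

```text
time: 17.02
tool_pos: [555.1, 89.8, 49.2]
tcp_rot: [-0.017, 1.569, -0.017]
contact_force: [-2.0, 0.3, 5.7]
grip_width: 25.2
```

>>> {"op": "send_rows", "data": {
  "moves": [
    [1.5,0,2,0],
    [1,0,1,0],
    [0,0,0,0]
  ]
}}

```text
time: 17.4
tool_pos: [558.9, 89.9, 47.4]
tcp_rot: [-0.002, 1.567, -0.002]
contact_force: [-0.7, -0.3, 7.6]
grip_width: 25.8
```

>>> {"op": "send_rows", "data": {
  "moves": [
    [1,0,0.5,0],
    [0,0,0,0]
  ]
}}

```text
time: 17.65
tool_pos: [559.9, 89.8, 46.8]
tcp_rot: [0.006, 1.565, 0.006]
contact_force: [0.2, 0.4, 10.2]
grip_width: 25.3
```

>>> {"op": "send_rows", "data": {
  "moves": [
    [1,0,0,0],
    [0,0,0,0]
  ]
}}

```text
time: 17.9
tool_pos: [560.6, 89.9, 46.4]
tcp_rot: [0.007, 1.564, 0.007]
contact_force: [1.1, -0.6, 11.9]
grip_width: 25.6
```

>>> {"op": "send_rows", "data": {
  "moves": [
    [-1.5,0,0,0],
    [0,0,0,0]
  ]
}}

```text
time: 18.15
tool_pos: [559.6, 89.8, 46.6]
tcp_rot: [-0.006, 1.566, -0.006]
contact_force: [4.1, -0.4, 4.8]
grip_width: 25.4
```

>>> {"op": "send_rows", "data": {
  "moves": [
    [0,0,0,0],
    [0,0,0,0],
    [0,0,0,0],
    [0,0,0,0],
    [0,0,0,0],
    [0,0,0,0]
  ],
  "hand": 0.5
}}

```text
time: 18.9
tool_pos: [557.6, 89.9, 45.8]
tcp_rot: [-2.308, 1.571, -2.308]
contact_force: [0.9, -0.5, 0.2]
grip_width: 46.2
```

>>> {"op": "send_rows", "data": {
  "moves": [
    [-20,0,0,0],
    [-40,0,0,0],
    [-50,0,0,0],
    [-30,0,0,0],
    [0,0,-50,0],
    [0,0,-60,0],
    [0,0,-30,0],
    [0,0,0,0]
  ],
  "hand": 1
}}

```text
time: 19.9
tool_pos: [416.0, 90.0, 186.2]
tcp_rot: [-0.51, 1.571, -0.51]
contact_force: [0.9, 0.3, 1.2]
grip_width: 92.0
```

```bash
python3 - <<'E'
from h import *
go([560,90,60],90)
t=cam('top','t8.png');s=cam('side','s8.png')
f=lambda im,x,y,w,h:cv2.resize(im[y:y+h,x:x+w,::-1],(400,300),interpolation=cv2.INTER_CUBIC)
m=np.hstack([f(t['image'],150,150,140,105),f(s['image'],230,170,100,75)])
cv2.imwrite('pics/m8.png',m)
E
```

```text
t 19.9 tcp [416.   90.  186.2] jaw 90.0 w 92.0 F [0.9 0.3 1.2] q6 -1.54
R [[0.0, -0.0, 1.0], [-0.0, 1.0, 0.0], [-1.0, -0.0, 0.0]] delta tool [126.3  -0.  144. ] yaw about +x(tool) 0.0
```

View pics/m8.png

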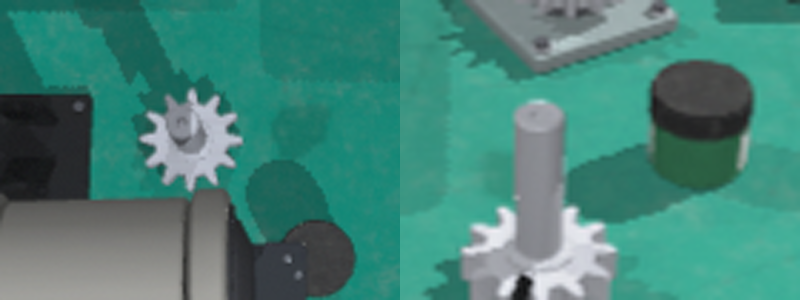

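The gear stands upright on the bench, centred at about crop (192,140), and the jar and marker are undisturbed. Next I'll measure its centre and the tooth phases of both gears.

```bash
cat > ph.py <<'E'
from h import *
def phase(c,ctr,z):
    g=c['image'].mean(2).astype(np.float32); g=c['image'][:,:,0].astype(np.float32)
    a=np.radians(np.arange(0,360,1.)); ctr=np.array(ctr,float)
    acc=0
    for r in(34,36,38):
        P=np.c_[ctr[0]+r*np.cos(a),ctr[1]+r*np.sin(a),0*a+z]
        uv=proj(c,P).astype(np.float32)
        v=cv2.remap(g,uv[:,0].reshape(1,-1),uv[:,1].reshape(1,-1),cv2.INTER_LINEAR)[0]
        acc=acc+((v>130)*1.)
    F=(acc*np.exp(-12j*a)).sum()
    return (-np.degrees(np.angle(F))/12*-1*-1)%30, abs(F)/len(a)*2/3
E
python3 - <<'E'
from ph import *
t=cam('top');s=cam('side')
p=onz(t,[(150+192*.35,150+140*.35)],20)[0];print('gear guess',p)
# red-channel mask centroid of gear top ring
im=t['image']; m=((im[:,:,0]>130)*255).astype(np.uint8)
n,l,st,ce=cv2.connectedComponentsWithStats(m)
for i in range(1,n):
    if st[i,4]>150 and 150<ce[i][0]<400 and 160<ce[i][1]<250: print(ce[i].round(1),st[i],onz(t,[ce[i]],20)[0].round(1),onz(t,[ce[i]],44)[0].round(1))
print('shaft top side',onz(s,[(230+540/4,170+116/4)],110)[0].round(1),'shaft top from top view',onz(t,[(150+183*.35,150+104*.35)],110)[0].round(1))
best=None
for nm,p0,z in(('loose',p[:2],20),('lock',(525,-176),44)):
    R=[]
    for dx in range(-6,7):
        for dy in range(-6,7):
            q=np.array(p0)+[dx,dy];f,A=phase(t,q,z);R.append((A,q.round(1).tolist(),round(f,1)))
    R.sort(reverse=True);print(nm,R[:5])
E
```

```text
gear guess [550.31295082  89.23472415  20.        ]
[351.5 202.2] [ 315  171   73   61 2060] [ 546.6 -224.7   20. ] [ 543.5 -219.8   44. ]
[216.9 199. ] [199 182  36  35 580] [550.3  89.8  20. ] [547.1  87.9  44. ]
shaft top side [353.4  97.7 110. ] shaft top from top view [565.6  89.5 110. ]
loose [(np.float64(0.5245257380769135), [551.3, 91.2], np.float64(30.0)), (np.float64(0.5206869628369907), [551.3, 90.2], np.float64(29.9)), (np.float64(0.5204703879025955), [552.3, 91.2], np.float64(0.0)), (np.float64(0.5153886805410848), [552.3, 90.2], np.float64(30.0)), (np.float64(0.49479725014039216), [551.3, 92.2], np.float64(0.2))]
lock [(np.float64(0.4881343988787446), [526, -177], np.float64(0.1)), (np.float64(0.4867281689974199), [526, -176], np.float64(0.2)), (np.float64(0.48448523636367335), [525, -176], np.float64(29.9)), (np.float64(0.48187758489123494), [525, -177], np.float64(29.9)), (np.float64(0.46684330699293747), [527, -177], np.float64(0.4))]
```

>>> {"op": "send_rows", "data": {
  "moves": [
    [0,0,35,0],
    [0,0,55,0],
    [0,0.6,45.5,0],
    [0,0,0,10],
    [0,0,0,10],
    [0,0,0,10],
    [0,0,0,10],
    [0,0,0,10]
  ]
}}

```text
time: 21.1
tool_pos: [554.0, 90.3, 185.1]
tcp_rot: [-2.038, 1.57, -2.917]
contact_force: [0.7, -0.1, 0.3]
grip_width: 92.1
```

>>> {"op": "send_rows", "data": {
  "moves": [
    [0,0,0,10],
    [0,0,0,10],
    [0,0,0,10],
    [0,0,0,10],
    [30,0,0,0],
    [40,0,0,0],
    [40,0,0,0],
    [0,0,0,0]
  ]
}}

```text
time: 22.1
tool_pos: [551.6, 90.2, 72.6]
tcp_rot: [-1.529, 1.564, -3.1]
contact_force: [-1.0, 0.3, 0.8]
grip_width: 92.1
```

```bash
python3 -c "
from h import *
go([551.5,90.5,56],0)"
```

```text
t 22.1 tcp [551.6  90.2  72.6] jaw -0.0 w 92.1 F [-1.   0.3  0.8] q6 0.03
R [[-0.007, 1.0, -0.0], [-0.0, -0.0, -1.0], [-1.0, -0.007, 0.0]] delta tool [16.6  0.  -0.3] yaw about +x(tool) -0.0
```

>>> {"op": "send_rows", "data": {
  "moves": [
    [10,0,0,0],
    [6.6,0,0,0],
    [0,0,0,0]
  ]
}}

```text
time: 22.48
tool_pos: [553.4, 90.5, 59.5]
tcp_rot: [1.465, 1.57, -0.105]
contact_force: [0.7, 0.3, -0.5]
grip_width: 91.7
```

>>> {"op": "send_rows", "data": {
  "moves": [
    [0,0,0,0],
    [0,0,0,0],
    [0,0,0,0],
    [0,0,0,0],
    [0,0,0,0],
    [0,0,0,0],
    [0,0,0,0],
    [0,0,0,0]
  ],
  "hand": 0
}}

```text
time: 23.48
tool_pos: [553.0, 90.4, 59.1]
tcp_rot: [-1.025, 1.571, -2.596]
contact_force: [-1.0, -0.8, 0.7]
grip_width: 25.5
```

>>> {"op": "send_rows", "data": {
  "moves": [
    [0,0,0,0],
    [0,0,0,0],
    [0,0,0,0],
    [0,0,0,0]
  ],
  "hand": 0.5
}}

```text
time: 23.98
tool_pos: [553.1, 90.5, 59.2]
tcp_rot: [-0.096, 1.571, -1.667]
contact_force: [0.2, -0.0, -0.5]
grip_width: 45.9
```

>>> {"op": "send_rows", "data": {
  "moves": [
    [0,0,0,-10],
    [0,0,0,-10],
    [0,0,0,-10],
    [0,0,0,-10],
    [0,0,0,-10],
    [0,0,0,-10],
    [0,0,0,-10],
    [0,0,0,-10]
  ]
}}

```text
time: 24.98
tool_pos: [553.1, 90.5, 59.2]
tcp_rot: [-1.587, 1.571, -1.755]
contact_force: [-0.7, 0.1, 0.1]
grip_width: 45.9
```

```bash
python3 -c "
from h import *
go([551.5,90.5,56],90)"
```

```text
t 24.975 tcp [553.1  90.5  59.2] jaw 80.3 w 45.9 F [-0.7  0.1  0.1] q6 -1.38
R [[-0.0, 0.168, 0.986], [-0.0, 0.986, -0.168], [-1.0, -0.0, -0.0]] delta tool [ 3.2 -0.3 -1.6] yaw about +x(tool) -9.7
```

>>> {"op": "send_rows", "data": {
  "moves": [
    [0,0,0,0],
    [0,0,0,0],
    [0,0,0,0],
    [0,0,0,0],
    [0,0,0,0],
    [0,0,0,0]
  ],
  "hand": 0
}}

```text
time: 25.72
tool_pos: [553.1, 90.4, 59.1]
tcp_rot: [-2.02, 1.571, -2.194]
contact_force: [0.3, -0.3, -1.7]
grip_width: 25.7
```

>>> {"op": "send_rows", "data": {
  "moves": [
    [-15,0,0,-9.7],
    [-35,0,0,0],
    [-35,0,0,0],
    [-15,0,0,0],
    [0,-30,0,0],
    [0,-50,0,0],
    [0,-50,0,0],
    [0,-50,0,0]
  ]
}}

```text
time: 26.72
tool_pos: [551.4, -90.7, 158.1]
tcp_rot: [2.786, 1.569, 2.781]
contact_force: [0.9, -0.2, -4.1]
grip_width: 25.6
```

>>> {"op": "send_rows", "data": {
  "moves": [
    [0,-50,1,0],
    [0,-50,2,0],
    [0,-35,2,0],
    [0,-17,1,0],
    [0,0,0,0],
    [0,0,0,0]
  ]
}}

```text
time: 27.48
tool_pos: [557.3, -240.0, 158.8]
tcp_rot: [2.258, 1.569, 2.254]
contact_force: [0.1, 0.7, -3.4]
grip_width: 25.7
```

```bash
python3 - <<'E'
from ph import *
go([559,-241.5,113],89.8)
t=cam('top','t9.png');s=cam('side','s9.png')
f=lambda im,x,y,w,h:cv2.resize(im[y:y+h,x:x+w,::-1],(400,300),interpolation=cv2.INTER_CUBIC)
cv2.imwrite('pics/m9.png',np.hstack([f(t['image'],290,150,120,90),f(s['image'],220,100,100,75)]))
# bright profile of post and shaft in the side image
g=s['image'].mean(2)
P=np.array(get_obs()['tool_pos'])
for z in(30,36,42,48,54): print('post col px pred',z,proj(s,[[559,-241.5,z]])[0].round(1))
print('gear face pred',proj(s,[[P[0],P[1],P[2]-59.2]])[0])
E
```

```text
t 27.475 tcp [ 557.3 -240.   158.8] jaw 89.8 w 25.7 F [ 0.1  0.7 -3.4] q6 -2.1
R [[-0.001, 0.004, 1.0], [0.001, 1.0, -0.004], [-1.0, 0.001, -0.001]] delta tool [45.8 -1.6  1.8] yaw about +x(tool) -0.0
post col px pred 30 [259.6 153.1]
post col px pred 36 [259.5 151.3]
post col px pred 42 [259.5 149.4]
post col px pred 48 [259.5 147.6]
post col px pred 54 [259.5 145.7]
gear face pred [259.96355916 131.0844436 ]
```

>>> {"op": "send_rows", "data": {
  "moves": [
    [10,-1.8,2.2,0],
    [15,0,0,0],
    [10,0,0,0],
    [4,0,0,0],
    [0,0,0,0],
    [0,0,0,0]
  ]
}}

```text
time: 28.32
tool_pos: [559.8, -243.6, 120.6]
tcp_rot: [-0.619, 1.57, -0.624]
contact_force: [0.0, -0.1, -3.0]
grip_width: 25.7
```

>>> {"op": "send_rows", "data": {
  "moves": [
    [2,0,0,0],
    [2,0,0,0],
    [0,0,0,0]
  ]
}}

```text
time: 28.7
tool_pos: [559.5, -243.3, 116.0]
tcp_rot: [2.699, 1.57, 2.693]
contact_force: [0.2, 0.2, -2.7]
grip_width: 25.8
```

>>> {"op": "send_rows", "data": {
  "moves": [
    [2,0,0,0],
    [2,0,0,0],
    [0,0,0,0]
  ]
}}

```text
time: 29.08
tool_pos: [559.5, -243.3, 112.0]
tcp_rot: [2.799, 1.57, 2.794]
contact_force: [-1.1, -0.3, -2.5]
grip_width: 25.3
```

>>> {"op": "send_rows", "data": {
  "moves": [
    [0,1.3,0,0],
    [2,0,0,0],
    [0,0,0,0]
  ]
}}

```text
time: 29.45
tool_pos: [559.5, -242.0, 110.0]
tcp_rot: [2.902, 1.57, 2.896]
contact_force: [0.3, 0.2, -3.1]
grip_width: 25.7
```

>>> {"op": "send_rows", "data": {
  "moves": [
    [2,0,0,0],
    [2,0,0,0],
    [0,0,0,0]
  ]
}}

```text
time: 29.82
tool_pos: [559.4, -242.0, 105.9]
tcp_rot: [2.764, 1.57, 2.759]
contact_force: [-0.7, 0.3, -3.5]
grip_width: 25.4
```

>>> {"op": "send_rows", "data": {
  "moves": [
    [1.5,0,0,0],
    [1.5,0,0,0],
    [0,0,0,0]
  ]
}}

```text
time: 30.2
tool_pos: [559.5, -242.0, 103.1]
tcp_rot: [2.876, 1.571, 2.871]
contact_force: [0.0, -0.6, -4.1]
grip_width: 26.1
```

>>> {"op": "send_rows", "data": {
  "moves": [
    [1.5,0,0,0],
    [1.5,0,0,0],
    [0,0,0,0]
  ]
}}

```text
time: 30.58
tool_pos: [559.5, -242.0, 100.0]
tcp_rot: [2.852, 1.57, 2.847]
contact_force: [0.4, -0.1, -2.7]
grip_width: 25.2
```

>>> {"op": "send_rows", "data": {
  "moves": [
    [1.5,0,0,0],
    [1.5,0,0,0],
    [0,0,0,0]
  ]
}}

```text
time: 30.95
tool_pos: [559.5, -242.0, 97.1]
tcp_rot: [2.838, 1.571, 2.833]
contact_force: [0.2, 0.5, -3.4]
grip_width: 25.6
```

>>> {"op": "send_rows", "data": {
  "moves": [
    [1.5,0,0,0],
    [1.5,0,0,0],
    [0,0,0,0]
  ]
}}

```text
time: 31.32
tool_pos: [559.5, -242.0, 94.0]
tcp_rot: [2.832, 1.57, 2.827]
contact_force: [0.2, 0.1, -2.5]
grip_width: 25.6
```

>>> {"op": "send_rows", "data": {
  "moves": [
    [1.5,0,0,2],
    [1.5,0,0,-2],
    [1.5,0,0,-2],
    [1.5,0,0,2],
    [0,0,0,0]
  ]
}}

```text
time: 31.95
tool_pos: [559.5, -242.0, 88.0]
tcp_rot: [2.825, 1.57, 2.819]
contact_force: [-0.2, 0.8, -3.9]
grip_width: 25.3
```

>>> {"op": "send_rows", "data": {
  "moves": [
    [1.5,0,0,2],
    [1.5,0,0,-2],
    [0,0,0,0]
  ]
}}

```text
time: 32.33
tool_pos: [559.5, -242.0, 85.0]
tcp_rot: [2.818, 1.571, 2.814]
contact_force: [-0.2, -0.3, -3.4]
grip_width: 25.2
```

>>> {"op": "send_rows", "data": {
  "moves": [
    [1.2,0,0,0],
    [0.8,0,0,0],
    [0,0,0,0]
  ]
}}

```text
time: 32.7
tool_pos: [559.6, -242.1, 83.2]
tcp_rot: [-1.602, 1.571, -1.607]
contact_force: [-0.0, 0.3, -4.3]
grip_width: 25.5
```

>>> {"op": "send_rows", "data": {
  "moves": [
    [0.7,0,0,2],
    [0,0,0,-4],
    [0,0,0,2],
    [0,0,0,0]
  ]
}}

```text
time: 33.2
tool_pos: [559.8, -242.2, 83.0]
tcp_rot: [-0.55, 1.57, -0.558]
contact_force: [-0.3, 0.2, 2.8]
grip_width: 25.3
```

>>> {"op": "send_rows", "data": {
  "moves": [
    [0.7,0,0,0],
    [0,0,0,0]
  ]
}}

```text
time: 33.45
tool_pos: [559.9, -242.3, 83.0]
tcp_rot: [-0.554, 1.569, -0.561]
contact_force: [-2.8, 0.5, 7.5]
grip_width: 25.3
```

The gear stopped firmly at TCP z 83.0, against 83.2 computed for home. I'll release it and retreat.

>>> {"op": "send_rows", "data": {
  "moves": [
    [-1,0,0,0],
    [0,0,0,0]
  ]
}}

```text
time: 33.7
tool_pos: [559.8, -242.2, 83.1]
tcp_rot: [-0.548, 1.57, -0.553]
contact_force: [-1.0, 0.4, 1.6]
grip_width: 25.6
```

>>> {"op": "send_rows", "data": {
  "moves": [
    [0,0,0,0],
    [0,0,0,0],
    [0,0,0,0],
    [0,0,0,0],
    [0,0,0,0]
  ],
  "hand": 0.6
}}

```text
time: 34.33
tool_pos: [559.6, -242.1, 82.8]
tcp_rot: [-1.988, 1.571, -1.993]
contact_force: [0.2, -0.3, -0.1]
grip_width: 55.2
```

>>> {"op": "send_rows", "data": {
  "moves": [
    [-15,0,0,0],
    [-35,0,0,0],
    [-50,0,0,0],
    [-30,0,0,0],
    [0,0,-50,0],
    [0,0,-60,0],
    [0,0,-40,0],
    [0,0,0,0]
  ]
}}

```text
time: 35.33
tool_pos: [407.9, -241.3, 214.3]
tcp_rot: [-0.872, 1.569, -0.879]
contact_force: [-0.4, 0.4, -0.1]
grip_width: 55.2
```

```bash
python3 - <<'E'
from ph import *
go([559,-241.5,113],89.8)
t=cam('top','t10.png');s=cam('side','s10.png')
f=lambda im,x,y,w,h:cv2.resize(im[y:y+h,x:x+w,::-1],(400,300),interpolation=cv2.INTER_CUBIC)
g=lambda im:cv2.resize(im[:,:,::-1],(400,300),interpolation=cv2.INTER_AREA)
cv2.imwrite('pics/m10.png',np.vstack([np.hstack([f(t['image'],290,150,120,90),f(s['image'],220,110,100,75)]),np.hstack([g(t['image']),g(s['image'])])]))
R=[]
for dx in range(-5,6):
  for dy in range(-5,6):
    q=np.array([559.5,-242])+[dx,dy];p,A=phase(t,q,44);R.append((A.round(3),q.tolist(),round(p,1)))
R.sort(reverse=True);print(R[:4])
print('shaft top pred side/top if home',proj(s,[[559.5,-242,134]]),proj(t,[[559.5,-242,134]]))
E
```

```text
t 35.325 tcp [ 407.9 -241.3  214.3] jaw 89.6 w 55.2 F [-0.4  0.4 -0.1] q6 -2.26
R [[0.001, 0.007, 1.0], [-0.001, 1.0, -0.007], [-1.0, -0.001, 0.001]] delta tool [101.5   1.  151. ] yaw about +x(tool) -0.2
[(np.float64(0.355), [560.5, -241.0], np.float64(10.3)), (np.float64(0.348), [560.5, -242.0], np.float64(10.1)), (np.float64(0.348), [559.5, -241.0], np.float64(9.9)), (np.float64(0.344), [561.5, -241.0], np.float64(10.7))]
shaft top pred side/top if home [[259.15602529 119.32940447]] [[370.37898291 189.31069318]]
```

View pics/m10.png

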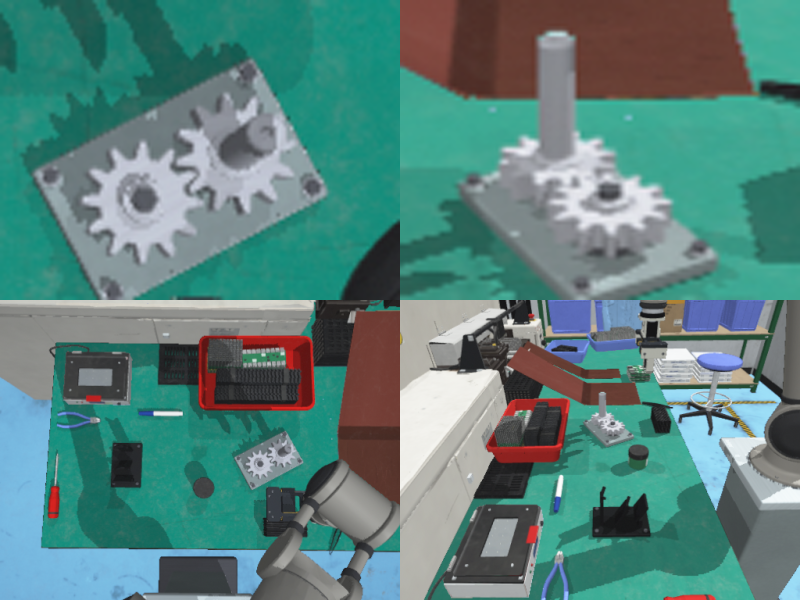

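The two gears are meshed and level. The shaft top is at side pixel (259.2,119), matching the home prediction of (259.2,119.3). The jar and marker are unmoved and the arm is clear.

```bash
python3 -c "
from h import *
print(close_job())"
```

```text
the job is handed in; nothing more can be done
None
```

The gear is home on the drive unit, meshed with the locked gear and released. I handed the job in at about 35 s of the 61 s allowed.

**How it was done:**
- I gripped the shaft between the cradle rests and lifted it straight out. The tool can only point down, so I turned the gear upright in the grip.
- To do that, I pressed the shaft's free end against the cradle's front rest, then rolled the gear over its rim on the bench until it stood on its face. There I let go.
- I centred the gripper on the shaft from two directions, gripped it again from above and lowered it over the post. The gear was already turned to the measured mesh angle.
- The teeth dropped in on the first descent, so the rocking was only about ±2°, within the play. A larger rock was never needed.

**Last checks:**
- **Height:** the gear came to a firm stop at TCP height 83.0 mm, against 83.2 mm computed for fully seated.
- **Position:** the shaft top appears at side-camera pixel (259.2, 119), against a predicted (259.2, 119.3).
- **Tooth angle:** it measures about 10°, against about 9.5° expected for meshing.
- **Surroundings:** the jar and marker look unmoved, and the gripper is clear with no contact force. The highest contact force in any move report was about 14 N.

**Disagreements:** camera positions differed from the gripper's by 1–1.5 mm. The gear also seems to have slid a few millimetres along its shaft in the grip while being turned upright. Neither mattered after re-gripping, and no final check failed.

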